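# Drift out the pin and draw the joint

## Task

Take the drift from its block, push the wooden pin down through the pegged joint with it until the pin drops out underneath, and stand the drift back in its hole. Then draw the rail straight out of the clamped leg until its tenon is clear, and leave the rail lying level on its packing. The drift's nose has worked loose and stands out of true, so go gently and by feel, forcing neither the drift nor the tenon against the wood, and leave the other things on the bench alone.

Things in the scene. Friction and masses are not known exactly. Their poses are not given: they have to be found in the camera images.
- leg: The clamped leg: a fixed pale wooden bar, 56 wide (y), 44 high, 229 long (x -112 to +117), lying level on two packing blocks, underside at z 60, top at z 104. Origin on the bench straight below the pin bore; x runs along the leg to the holdfast, z up. A through mortise 36 wide (x) and 16 high (z 74 to 90) crosses it along y.
- bore_mouth (a point): Centre of the bore in the leg's top, z 104; axes as the leg's. The bore is 12.6 across, vertical, not chamfered, right through the leg on its z axis. The pin's top lies 4 to 8 mm below this mouth, which so forms a shallow recess.
- bore_exit (a point): Where the bore leaves the underside of the leg, z 60. Here (z 63 to 71) the wood pinches the pin: it takes about 5 to 20 N to push it down, and it falls by itself once its top has passed about z 63. Below it are 60 mm of open space down to the bench.
- holdfast (a point): Foot of the iron holdfast on the leg's top, at x 88, y 0 of the leg; its arm rises to z 163 and its post goes down to the bench at x 88, y 78.
- rail: The rail: a loose pale wooden bar, 0.25 kg, 44 wide (x), 44 high, 150 long (y), underside at z 60 on its packing, its end shoulder within 1 mm of the leg. Origin: middle of its underside; y runs along it away from the leg, z up. Draw it along its +y. The packing under it is 66 (x) by 160 (leg y +47 to +207) and 60 high; drawn 60 to 95 mm it still lies balanced on that.
- tenon_end (a point): Centre of the tenon's free end, at y -131, z +22 of the rail; at the start flush with the leg's far side (leg y -28), clear when beyond leg y +28. The tenon is 32 wide, 14 high, 56 long, with 1 to 2 mm of play in the mortise; the pin passes through a 14.5 mm hole in it, 28 mm from the shoulder.
- pin: The wooden pin: round, 12 across, 38 long, 15 g, upright in the bore; origin at its centre, z along it. It drops to the bench between the packing blocks.
- drift: The drift, 0.15 kg, 148 long: dark turned handle 25 across (75 to 148 above the tip), brass collar 30 across (58 to 63 above the tip), steel nose 11.2 across and 58 long, its flat end hardly chamfered (0.6). Origin in the handle, 110 above the tip, z along the handle, tip at z -110 if the nose is true. It stands in its block, the collar on the block's top.
- nose_root (a point): Where the nose enters the collar, z -52 of the drift. Here the worn nose swivels stiffly about the drift's x axis and stays where it is left: its tip starts 2 to 5 mm out of true to one side, along the drift's y (not measured). A side load of about 2 N on the tip swings it, up to 0.1 rad: once in a hole it follows that hole.
- drift_block: The drift's block: a fixed block of wood 60 (x) by 90 (y), 64 high, with three holes from above; origin: centre of its underside.
- block_hole (a point): Mouth of the drift's hole, 22 across, right through the block, in its top at x 0, y +20, z 64 of the block. With the drift home its collar lies on the block's top, its tip 58 below this point and its origin 52 above it.
- offcut: Small brown wood offcut lying on the bench (59 x 68 x 23), a bystander.
- pencil: Pencil lying on the bench (160 long, 7 thick), a bystander.
- glue_tube: Yellow glue tube lying on the bench (106 x 146 x 34), a bystander.
Things that resemble listed ones, but are neither listed nor needed, are in the scene too. There is more than one size of the drift; the job needs the smaller.

How it is judged:
By the outcome, as a careful person would: the job done as asked, in the order asked, and still so for the second after the job is handed in, with the robot touching nothing.
It also fails if it takes over 72 s, if anything falls off the work surface, if the arm or the gripper's body presses on something with over 40 N, if the wrist force passes 120 N, or if a joint passes its speed limit or range.

## Robot

A 6-joint arm with a two-finger parallel gripper is mounted at the origin on a cart in front of the work surface, level with it; the furniture and walls round the work are solid. World frame = base frame: x ahead of the robot, y to its left, z up, the work surface at z = 0. Lengths are in m, angles in rad, forces in N, time in s.
With the tool pointing down it reaches from about 0.35 to 0.85 m from the base axis. Payload 8.1 kg.
Tool frame: the origin (TCP) lies between the finger pads; the fingertips stand 11 mm ahead of it and the grasp point (between the pads) lies 8 mm behind it (tips_ahead is the z of the fingertips in the tool frame, in m); z points along the fingers, y is the line along which they close (so a half turn about z gives the same grasp; the last joint's range is limited). The gripper opens to 93 mm and grips with 3 to 60 N. Pads are 15 mm wide; open, the fingers measure 128 mm over their backs; the gripper's body (75 mm by 188 mm) begins 65 mm behind the grasp point.
Start: joints at [-1.418, 0.13, 1.488, -0, 1.523, -0.085], TCP at [0.141, -0.583, 0.23] pointing down, gripper open.
Joint ranges: [-2.96, 2.96], [-0.89, 2.26], [0.02, 2.5], [-1.34, 4.48], [0, 2.73], [-2.66, 2.66]. Speed limits (rad/s): [2.39, 2.39, 2.79, 3.14, 3.14, 3.14].

## Interface

Orientations are given as a rotation vector (axis times angle).
In Python, from plant import read_state, read_camera, close_job, tips_ahead gives the robot as it stands. The module is installed in compiled form; this text tells all that it offers.
- The arm moves only by the tool move_arm, never from a script. Its argument "plan" is a list of rows, each a list of 7 numbers: the turn, a rotation vector about the tool's x, y, z in units of 6 degrees (1.0 is 6 degrees), then the shift along the tool's x, y, z in units of 25 mm (1.0 is 25 mm), then the finger opening in mm, from 0 to 93. A call has exactly 10 rows; each row shifts and turns the commanded pose from where the row before left it, along the tool's axes as they then stand; what a row does not reach is not made up. A row lasts 1/10 s, in which the tool goes at most 50 mm and 8.59 degrees, less where a joint would pass 70% of its speed; a pose out of reach is approached as far as the arm can. A call is refused whole if a number of a shift passes 1 or a number of a turn 1, either way. A call with a gripper value outside its range is refused whole. The fingers move at their own pace and stop on an object; "force" is the grip in N (left out, the last holds). Time passes only in rows, so rows that do not move let the fingers close, or fill a call up. It gives the time, the measured TCP pose, the force, the opening and the grip force at its end, in the units of the state.
- read_state(): the state, without advancing time (a new reading comes with each control period).
- read_camera(name): name is "scene" or "side" or "wrist"; returns a dict with "frame" (420x560x3 uint8, red, green, blue), "z_map" (420x560 float32, m along the optical axis (not along the pixel's ray), 0 where there is no reading), "fx", "fy", "cx", "cy" (pixels), "rvec" (rotation vector, rad) and "tvec" (3), from world to camera coordinates, as OpenCV has them. Camera axes: x right, y down, z forward; pixel columns grow to the right and rows downward; lengths in m; the calibration is good to about 2 mm. A picture is of the moment at which its call begins.
- close_job(): hands the job in; it is judged then, once.
The state is a dict: "t": time; "q": joint angles; "dq": joint speeds; "joint_torque": joint torques, N m; "tool_pos": TCP position; "orientation": TCP orientation; "force": force on the tool from outside, world axes, zero at the start; "wrist_torque": the same for the moment, N m; "opening": finger opening in m; "gripper_force": force on a finger pad.
Only numpy, scipy, OpenCV 4.12 (cv2) and the standard library are available. Lean on these libraries where they do the work, as an engineer would, in place of code of your own. Each camera call takes 0.05 s, during which the arm holds its last target. There are 200 camera calls.

## Working session

There is one attempt and no reset: what is moved stays moved. The work goes in short steps, Python scripts to look and compute and a tool call to move; the robot and the scene stay as the last step left them, time stands still between calls to the robot, and variables do not carry over. Pictures are saved under pics/ and viewed, at most 10 in all, crops included, and the job is handed in when it is done.

Besides the shell and the picture viewer there is one more tool, called as a command line: name --pt "numbers of a row" for each row, then --argument value for the rest. move_arm: Moves the arm, as the interface text tells. Its arguments: {"type":"object","properties":{"plan":{"type":"array","items":{"type":"array","items":{"type":"number"}}},"force":{"type":"number"}},"required":["plan"]}

```bash
mkdir -p pics; cat > h.py <<'E'
import numpy as np, cv2
from plant import *
def cam(n):
    c=read_camera(n); R=cv2.Rodrigues(np.array(c['rvec'],float))[0]; c['R']=R; c['t']=np.array(c['tvec'],float).ravel(); return c
def pts(c):
    z=c['z_map'].astype(float); v,u=np.mgrid[:z.shape[0],:z.shape[1]]
    p=np.stack([(u-c['cx'])/c['fx']*z,(v-c['cy'])/c['fy']*z,z],-1)
    w=(p-c['t'])@c['R']; w[z==0]=np.nan; return w
def proj(c,P):
    p=c['R']@np.array(P)+c['t']; return p[0]/p[2]*c['fx']+c['cx'],p[1]/p[2]*c['fy']+c['cy']
def ray(c,u,v,z):
    d=c['R'].T@np.array([(u-c['cx'])/c['fx'],(v-c['cy'])/c['fy'],1]); o=-c['R'].T@c['t']
    return o+d*(z-o[2])/d[2]
def save(n,im): cv2.imwrite(f'pics/{n}.png',im[...,::-1])
E
python3 - <<'E'
from h import *
s=read_state(); print(s, tips_ahead)
import pickle
D={}
for n in('scene','side','wrist'):
    c=cam(n); D[n]=c; save('a_'+n,c['frame']); print(n,-c['R'].T@c['t'],c['R'][2])
pickle.dump(D,open('d0.pkl','wb'))
E
```

```text
{'t': 0.0, 'q': array([-1.41840100e+00,  1.31160366e-01,  1.48927036e+00,  7.10283335e-06,
        1.52301393e+00, -8.54029102e-02]), 'dq': array([-0.00071433, -0.00080637,  0.00041489,  0.00063758,  0.00078173,
       -0.00153571]), 'joint_torque': array([ 1.12205951e-03, -5.59847546e+01, -4.91754270e+01,  7.68102380e-02,
        3.57192254e-02, -1.63923669e-04]), 'tool_pos': array([ 0.14127632, -0.58256128,  0.22859282]), 'orientation': array([-3.11757439e+00, -3.72432980e-01,  8.62375554e-05]), 'force': array([-0.53179093,  0.02046938, -0.17520453]), 'wrist_torque': array([0.07927929, 0.04990513, 0.05311343]), 'gripper_force': 0.0, 'opening': 0.09275765616309863} 0.011
scene [-0.14807438  0.52742877  1.15865214] [ 0.51970864 -0.45304545 -0.72432917]
side [ 0.23153764 -1.09234415  0.66586103] [ 0.30127959  0.83562863 -0.45929881]
wrist [ 0.20486412 -0.56656009  0.38348154] [-0.23489168 -0.05423972 -0.97050706]
```

View pics/a_scene.png

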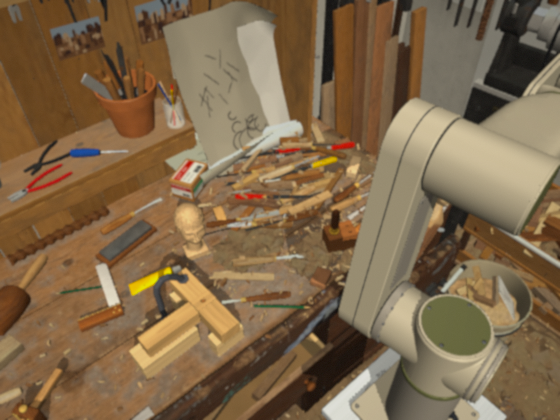

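View pics/a_side.png

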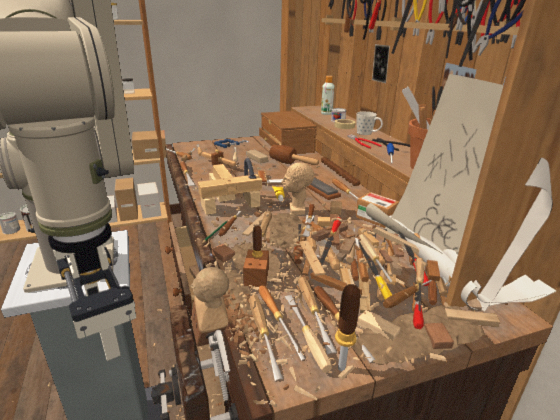

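Scene: leg with holdfast at about (205,305), rail at (170,335), drift block at (340,235). Side: block at (257,268) with a drift at (257,240), and leg and rail at (230,190). I'll take closer crops and the depth numbers.

```bash
python3 - <<'E'
from h import *
import pickle
D=pickle.load(open('d0.pkl','rb'))
def crop(n,x,y,w,h): return cv2.resize(D[n]['frame'][y:y+h,x:x+w],(400,300),interpolation=cv2.INTER_CUBIC)
im=np.vstack([np.hstack([crop('scene',115,255,140,105),crop('scene',300,195,80,60)]),np.hstack([crop('side',180,140,120,90),crop('side',217,210,80,90)])])
save('b',im)
for n,pl in(('scene',[(205,310),(190,285),(230,335),(170,335),(150,345),(340,220),(335,232),(355,230),(345,240)]),('side',[(257,240),(257,262),(240,185),(215,190)])):
    w=pts(D[n])
    for u,v in pl: print(n,u,v,w[v,u].round(3))
E
```

```text
scene 205 310 [0.495 0.241 0.103]
scene 190 285 [0.585 0.227 0.1  ]
scene 230 335 [0.413 0.227 0.072]
scene 170 335 [0.499 0.343 0.09 ]
scene 150 345 [0.499 0.395 0.104]
scene 340 220 [ 0.542 -0.295  0.019]
scene 335 232 [ 0.487 -0.214  0.068]
scene 355 230 [ 0.457 -0.269  0.062]
scene 345 240 [ 0.458 -0.23   0.045]
side 257 240 [ 0.488 -0.231  0.119]
side 257 262 [ 0.481 -0.253  0.064]
side 240 185 [0.553 0.2   0.092]
side 215 190 [0.46  0.198 0.085]
```

View pics/b.png

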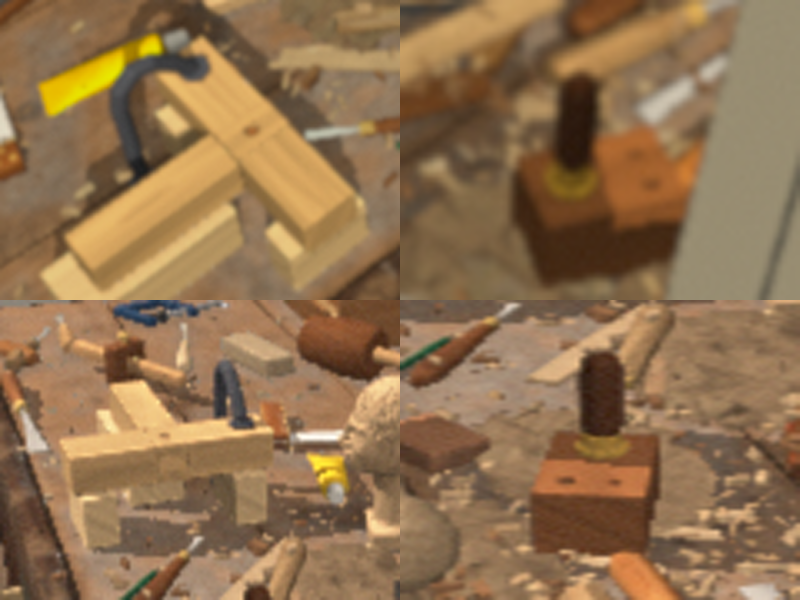

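The crops show the bore as a dark spot on the leg top, at about scene (203,301) and side (229,181). The drift stands in the rear hole of its block. Next I'll fit the leg, rail, block and drift from depth.

```bash
python3 - <<'E'
from h import *
import pickle
D=pickle.load(open('d0.pkl','rb'))
def rect(p,l):
    p=p[:,:2].astype(np.float32)*1000; r=cv2.minAreaRect(p); print(l,len(p),'c',np.round(r[0],1),'size',np.round(r[1],1),'ang',round(r[2],2), np.round(cv2.boxPoints(r)).tolist())
for n in('scene','side'):
    w=pts(D[n]); f=D[n]['frame'].astype(int); x,y,z=w[...,0],w[...,1],w[...,2]
    hsv=cv2.cvtColor(D[n]['frame'],cv2.COLOR_RGB2HSV)
    pale=(f[...,0]>130)&(f[...,0]-f[...,2]>30)
    top=(abs(z-.104)<.008)&pale
    # leg face
    for nm,m in(('leg',top&(y<.268)&(y>.15)&(x>.35)&(x<.65)),('rail',top&(y>.285)&(y<.5)&(x>.4)&(x<.6))):
        if m.sum()>20: rect(w[m],n+nm); print('  zmed',np.median(z[m]))
    # bore
    (u0,v0)=proj(D[n],(.51,.235,.104)); g=f.sum(-1); 
    sub=(slice(int(v0)-10,int(v0)+11),slice(int(u0)-12,int(u0)+13)); 
    gs=g[sub]; print(n,u0,v0); print(gs if n=='scene' else gs[2:18])
    m=(abs(x-.487)<.04)&(abs(y+.225)<.04)&(z>.085)&(z<.16)
    P=w[m]; print('drift',len(P),'mean',P.mean(0),'zmax',P[:,2].max(),'x',np.percentile(P[:,0],[2,98]),'y',np.percentile(P[:,1],[2,98]))
    m=(abs(z-.064)<.007)&(abs(x-.475)<.08)&(abs(y+.24)<.09)
    rect(w[m],n+'block')
E
```

```text
sceneleg 1666 c [522.6 235.1] size [229.7  66.9] ang 2.37 [[406.0, 264.0], [409.0, 197.0], [639.0, 206.0], [636.0, 273.0]]
  zmed 0.10369262245832425
scenerail 880 c [517.3 346.3] size [ 47.4 124. ] ang 1.73 [[492.0, 408.0], [495.0, 284.0], [543.0, 285.0], [539.0, 409.0]]
  zmed 0.1036006158702135
scene 203.61026358078638 304.4028193021773
[[502 507 511 501 489 486 485 493 494 495 489 494 496 500 499 497 491 485
  472 461 433 374 303 255 234]
 [499 501 506 506 499 492 481 484 489 492 494 494 500 501 495 483 477 468
  463 466 456 434 380 312 260]
 [498 498 506 504 506 496 488 484 488 496 497 496 486 484 479 470 471 465
  463 462 468 466 448 397 322]
 [501 495 497 500 500 495 492 490 496 500 493 482 457 454 461 461 464 461
  465 466 474 484 487 461 382]
 [503 496 495 496 496 493 493 496 496 488 470 448 426 426 435 451 461 460
  468 476 485 489 493 477 424]
 [502 497 492 491 491 494 498 500 483 444 403 382 373 370 390 433 459 469
  479 485 491 483 476 469 450]
 [497 493 491 491 495 493 493 487 456 391 340 334 333 335 375 436 469 484
  491 490 483 462 453 469 472]
 [484 490 491 492 492 4
[... 3285 characters left out ...]
559 533 543 534 495]
 [540 545 541 544 544 552 547 546 547 552 543 537 516 543 515 476 470 450
  420 396 400 387 365 369 348]
 [540 546 546 552 552 569 579 561 552 518 454 421 372 378 383 351 342 337
  327 320 330 341 323 329 323]
 [557 535 514 460 419 405 389 395 400 384 360 346 334 321 328 335 319 308
  309 312 325 334 318 332 326]
 [394 397 385 355 355 349 346 338 334 338 342 351 325 302 302 319 341 333
  327 323 336 325 288 332 331]]
drift 213 mean [ 0.48947975 -0.2260446   0.12306734] zmax 0.1554197686295133 x [0.47958747 0.50163103] y [-0.23216681 -0.21587972]
sideblock 437 c [ 483.2 -237.4] size [93.8 60.4] ang 65.21 [[436.0, -267.0], [491.0, -293.0], [530.0, -207.0], [475.0, -182.0]]
```

```bash
cat >> h.py <<'E'
from scipy.spatial.transform import Rotation as Ro
def pose():
    s=read_state(); return np.array(s['tool_pos']),Ro.from_rotvec(s['orientation']),s
def goal(p,yaw,tilt=None):
    """remaining turn (6deg units, tool axes) and shift (25mm units, tool axes, before the turn / after)"""
    P,R,s=pose(); y=np.radians(yaw)
    G=Ro.from_matrix(np.array([[np.cos(y),np.sin(y),0],[np.sin(y),-np.cos(y),0],[0,0,-1]]))
    if tilt is not None: G=Ro.from_rotvec(tilt)*G
    d=np.array(p)-P
    print('turn',(np.degrees((R.inv()*G).as_rotvec())/6).round(2),'shift',(R.inv().apply(d)/.025).round(2),'after turn',(G.inv().apply(d)/.025).round(2))
def brief():
    s=read_state(); P=s['tool_pos']; R=Ro.from_rotvec(s['orientation']).as_matrix()
    print('t',round(s['t'],2),'p',P.round(4),'xyaw',round(np.degrees(np.arctan2(R[1,0],R[0,0])),2),'z',R[:,2].round(4),'F',s['force'].round(2),'T',s['wrist_torque'].round(3),'op',round(s['opening'],4),'g',round(float(s['gripper_force']),1))
E
python3 - <<'E'
from h import *
import pickle
D=pickle.load(open('d0.pkl','rb'))
w=np.concatenate([pts(D[n]).reshape(-1,3) for n in('scene','side')])
m=(w[:,2]>.11)&(w[:,2]<.35)&(w[:,0]>.1)&(w[:,0]<.8)&(w[:,1]>-.6)&(w[:,1]<.5)
g={}
for p in w[m]: g.setdefault((int(p[0]//.05)*5,int(np.floor(p[1]/.05))*5),[]).append(p[2])
print({k:(len(v),round(max(v),2)) for k,v in sorted(g.items()) if len(v)>3})
print('bore',ray(D['scene'],202.5,300.6,.103),ray(D['side'],229,180.2,.103), D['scene']['fx'],D['side']['fx'],D['wrist']['fx'])
P,R,s=pose(); print('wristcam in tool',R.inv().apply(-D['wrist']['R'].T@D['wrist']['t']-P),R.inv().apply(D['wrist']['R'][2]),R.inv().apply(D['wrist']['R'][0]))
goal((.493,-.217,.23),92.3)
E
```

```text
{(10, -60): (251, np.float64(0.35)), (10, -55): (209, np.float64(0.35)), (10, -10): (93, np.float64(0.35)), (10, -5): (155, np.float64(0.35)), (10, 5): (438, np.float64(0.35)), (15, -60): (113, np.float64(0.35)), (15, -55): (67, np.float64(0.33)), (15, -10): (67, np.float64(0.35)), (15, -5): (537, np.float64(0.35)), (15, 5): (283, np.float64(0.35)), (20, -5): (70, np.float64(0.35)), (25, -50): (261, np.float64(0.22)), (25, -45): (105, np.float64(0.19)), (30, -60): (25, np.float64(0.12)), (30, -55): (356, np.float64(0.22)), (30, -50): (1010, np.float64(0.23)), (30, -45): (119, np.float64(0.19)), (35, -50): (16, np.float64(0.21)), (45, -25): (236, np.float64(0.16)), (50, -60): (226, np.float64(0.21)), (50, -25): (23, np.float64(0.15)), (55, -60): (91, np.float64(0.21)), (55, 20): (15, np.float64(0.14)), (55, 25): (18, np.float64(0.16)), (55, 30): (28, np.float64(0.16)), (60, 20): (96, np.float64(0.15)), (60, 25): (172, np.float64(0.16)), (60, 30): (89, np.float64(0.16)), (65, 10): (96, np.float64(0.15)), (70, 5): (380, np.float64(0.19)), (70, 10): (612, np.float64(0.19)), (70, 15): (97, np.float64(0.17)), (75, 5): (194, np.float64(0.18)), (75, 10): (150, np.float64(0.19)), (75, 15): (38, np.float64(0.17))}
bore [0.52196751 0.23041267 0.103     ] [0.51959576 0.2296399  0.103     ] 488.92536619649155 393.8923377872838 349.93931140543316
wristcam in tool [ 0.06560629 -0.00092098 -0.15461566] [-0.24118992 -0.00127893  0.97047709] [0.00119124 0.99999799 0.00161389]
turn [-1.000e-02 -1.000e-02 -1.311e+01] shift [ 17.12 -10.9   -0.03] after turn [14.05 14.64 -0.05]
```

move_arm --pt "0 0 -1 0 0 -1 93" --pt "0 0 -1 0 0 -1 93" --pt "0 0 -1 0 0 -1 93" --pt "0 0 -1 1 0 0 93" --pt "0 0 -1 1 0 0 93" --pt "0 0 -1 1 0 0 93" --pt "0 0 -1 1 0 0 93" --pt "0 0 -1 1 0 0 93" --pt "0 0 -1 1 0 0 93" --pt "0 0 -1 1 0 0 93" --force 40

```text
t: 1.15
tool_pos: [0.2528, -0.4516, 0.3042]
orientation: [-2.51, -1.888, -0.0]
force: [0.4, 0.1, 0.1]
opening: 0.0928
gripper_force: 0.0
```

move_arm --pt "0 0 -1 1 1 0 93" --pt "0 0 -1 1 1 0 93" --pt "0 0 -1 1 1 0 93" --pt "0 0 -0.1 1 1 0 93" --pt "0 0 0 1 1 0 93" --pt "0 0 0 1 1 0 93" --pt "0 0 0 1 1 0 93" --pt "0 0 0 1 1 0 93" --pt "0 0 0 0 0.5 0 93" --pt "0 0 0 0 0 0 93"

```text
t: 2.15
tool_pos: [0.473, -0.2621, 0.3041]
orientation: [-2.175, -2.266, 0.0]
force: [-0.2, -0.6, -0.0]
opening: 0.0929
gripper_force: 0.0
```

```bash
python3 - <<'E'
from h import *
brief(); goal((.493,-.217,.2),92.3)
c=cam('wrist'); save('w1',c['frame']); import pickle; pickle.dump(c,open('w1.pkl','wb')); print(proj(c,(.493,-.217,.154)),proj(c,(.493,-.217,.064)))
E
```

```text
t 2.15 p [ 0.473  -0.2621  0.3041] xyaw 92.36 z [-5.e-04  2.e-04 -1.e+00] F [-0.15 -0.6  -0.03] T [-0.09  -0.083 -0.002] op 0.0929 g 0.0
turn [-0.01 -0.    0.01] shift [1.77 0.88 4.17] after turn [1.77 0.87 4.17]
(np.float64(301.5037245117119), np.float64(148.23166126669958)) (np.float64(295.60071594649514), np.float64(142.1046364054496))
```

View pics/w1.png

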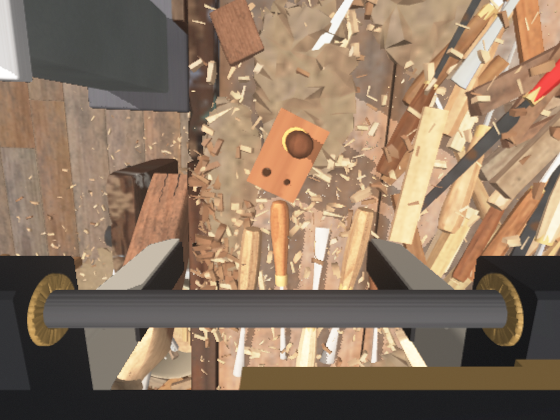

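The wrist view shows the handle top at about (300,145), collar rim at (292,138) and block around (288,155). That is within 3 px of the prediction. I'll refine the handle centre.

```bash
python3 - <<'E'
from h import *
import pickle
c=pickle.load(open('w1.pkl','rb')); w=pts(c); z=w[...,2]
m=(z>.148)&(abs(w[...,0]-.49)<.05)&(abs(w[...,1]+.22)<.05)
P=w[m]; print('top',m.sum(),P.mean(0),P.min(0),P.max(0))
m=(abs(z-.064)<.006)&(abs(w[...,0]-.485)<.08)&(abs(w[...,1]+.235)<.08)
hsv=cv2.cvtColor(c['frame'],cv2.COLOR_RGB2HSV)
r=cv2.minAreaRect((w[m][:,:2]*1000).astype(np.float32)); print(r)
y=hsv; mk=((y[...,0]>20)&(y[...,0]<32)&(y[...,1]>150)&(abs(w[...,0]-.49)<.03)&(abs(w[...,1]+.22)<.03))
Q=w[mk]; print('collar',len(Q),Q.mean(0),Q.min(0),Q.max(0))
E
```

```text
top 49990 [ 0.4922641  -0.23668693  0.39390149] [ 0.4400003  -0.26875178  0.1480153 ] [ 0.53610665 -0.20509908  0.41704446]
((483.8738708496094, -233.85791015625), (90.38720703125, 60.1899299621582), 66.26753234863281)<stdin>:10: RuntimeWarning: Mean of empty slice.
  ret = um.true_divide(
Traceback (most recent call last):
ValueError: zero-size array to reduction operation minimum which has no identity
```

move_arm --pt "0 0 0 0.92 0.42 0 70" --pt "0 0 0 0.92 0.42 0 70" --pt "0 0 0 0 0 1 70" --pt "0 0 0 0 0 1 70" --pt "0 0 0 0 0 1 70" --pt "0 0 0 0 0 1 70" --pt "0 0 0 0 0 1 70" --pt "0 0 0 0 0 1 70" --pt "0 0 0 0 0 1 70" --pt "0 0 0 0 0 0.88 70" --force 45

```text
t: 3.2
tool_pos: [0.4898, -0.2172, 0.1062]
orientation: [-2.179, -2.261, 0.001]
force: [-0.1, 0.1, 0.1]
opening: 0.0701
gripper_force: 0.0
```

move_arm --pt "0 0 0 0 0 0 40" --pt "0 0 0 0 0 0 20" --pt "0 0 0 0 0 0 10" --pt "0 0 0 0 0 0 10" --pt "0 0 0 0 0 0 10" --pt "0 0 0 0 0 0 10" --pt "0 0 0 0 0 0 10" --pt "0 0 0 0 0 0 10" --pt "0 0 0 0 0 0 10" --pt "0 0 0 0 0 0 10"

```text
t: 4.2
tool_pos: [0.4917, -0.2161, 0.1083]
orientation: [2.177, 2.264, 0.0]
force: [-0.9, 0.1, 6.0]
opening: 0.0246
gripper_force: 45.0
```

```bash
python3 - <<'E'
from h import *
brief()
E
```

```text
t 4.2 p [ 0.4917 -0.2161  0.1083] xyaw 92.23 z [ 9.e-04 -5.e-04 -1.e+00] F [-0.91  0.05  5.96] T [ 0.076  0.021 -0.013] op 0.0246 g 45.0
```

move_arm --pt "0 0 0 0 0 -0.5 10" --pt "0 0 0 0 0 -0.8 10" --pt "0 0 0 0 0 -0.9 10" --pt "0 0 0 0 0 -1 10" --pt "0 0 0 0 0 -1 10" --pt "0 0 0 0 0 -1 10" --pt "0 0 0 0 0 -1 10" --pt "0 0 0 0 0 -0.8 10" --pt "0 0 0 0 0 -0.4 10" --pt "0 0 0 0 0 0 10"

```text
t: 5.2
tool_pos: [0.4917, -0.2161, 0.2943]
orientation: [2.176, 2.262, 0.001]
force: [-0.2, 0.1, -2.3]
opening: 0.0242
gripper_force: 45.0
```

```bash
python3 - <<'E'
from h import *
brief()
ims=[]
import pickle; D={}
for n in('scene','side','wrist'):
    c=cam(n); D[n]=c
    P=np.array(pose()[0])+[0,0,-.06]; u,v=proj(c,P); u,v=int(u),int(v); print(n,u,v)
    k=40 if n!='wrist' else 80
    u=min(max(u,k),560-k); v=min(max(v,k),420-k)
    ims.append(cv2.resize(c['frame'][v-k:v+k,u-k:u+k],(266,266),interpolation=cv2.INTER_CUBIC)); print(u-k,v-k)
pickle.dump(D,open('d2.pkl','wb')); save('c2',np.hstack(ims))
E
```

```text
t 5.2 p [ 0.4917 -0.2161  0.2943] xyaw 92.23 z [ 0.0022 -0.0012 -1.    ] F [-0.22  0.11 -2.34] T [-0.057 -0.09   0.011] op 0.0242 g 45.0
scene 338 190
298 150
side 256 199
216 159
wrist 276 228
196 148
```

View pics/c2.png

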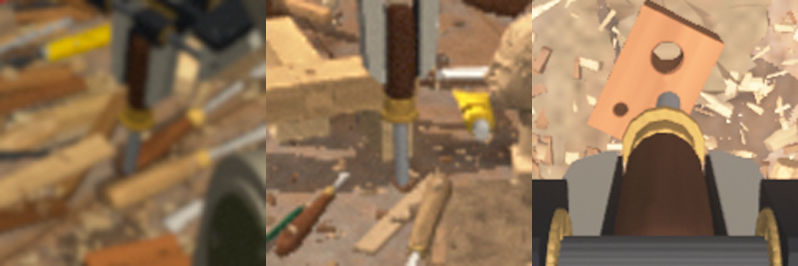

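The scene crop shows the nose tip at about full-image (337,202). The side crop puts it at (257,214), and the wrist view at (276,225) part-hidden by the collar. I'll measure the nose lean from the scene and side masks.

```bash
cat >> h.py <<'E'
def lean(c,P,tip,out=True):
    """lateral offset (mm, horizontal, perpendicular to the view) of drift cross-sections from TCP axis, by height above the expected tip z"""
    C=-c['R'].T@c['t']; d=P-C; d[2]=0; d/=np.linalg.norm(d); l=np.array([-d[1],d[0],0])
    w=pts(c); r=w-P; lat=r@l; dep=r@d
    m=(abs(lat)<.022)&(abs(dep)<.03)&(w[...,2]>tip-.012)&(w[...,2]<tip+.075)
    res=[]
    for v in np.where(m.any(1))[0]:
        us=np.where(m[v])[0]
        if len(us)<2: continue
        uc=(us.min()+us.max())/2; zc=np.median(w[v,us,2])
        # ray at uc,v : lateral coordinate where it meets the plane through the axis
        dd=c['R'].T@np.array([(uc-c['cx'])/c['fx'],(v-c['cy'])/c['fy'],1]); k=((P-C)@d)/(dd@d); X=C+k*dd
        res.append((1000*(X[2]-tip),1000*((X-P)@l),len(us)*1000*k/c['fx']))
    return l,np.array(res)
E
python3 - <<'E'
from h import *
import pickle
D=pickle.load(open('d2.pkl','rb')); P=np.array([.4917,-.2161,.2943]); tip=.2943-.1023
for n in('scene','side'):
    l,r=lean(D[n],P,tip); print(n,l.round(3)); print(r.round(1).tolist())
c=D['wrist']; print('true tip proj',proj(c,(P[0]+.0002,P[1],tip)),'root',proj(c,(P[0],P[1],tip+.058)))
f=c['frame'].astype(int); sub=f[150:190,225:255]; sub=f[170:190,222:258]
print('\n'.join(' '.join('%3d'%(a.max()-a.min()) for a in row) for row in sub))
E
```

```text
scene [0.758 0.652 0.   ]
[[69.9, 1.6, 8.1], [66.2, 1.3, 27.0], [62.6, 1.0, 29.8], [58.9, 0.7, 29.9], [55.2, 0.5, 29.9], [51.6, 0.2, 24.5], [48.0, -1.5, 16.4], [43.9, 0.9, 10.9], [39.8, 3.4, 11.0], [36.1, 3.1, 11.0], [32.3, 2.8, 11.0], [28.5, 2.5, 11.0], [24.7, 2.2, 11.1], [20.9, 1.9, 11.1], [16.7, 4.4, 11.1], [12.8, 4.1, 11.1], [8.9, 3.8, 11.2], [5.1, 3.5, 11.2], [1.2, 3.2, 11.2]]
side [-0.959  0.285  0.   ]
[[71.0, 0.7, 7.6], [68.3, 0.8, 20.2], [65.5, 0.8, 22.8], [62.7, 0.8, 25.4], [60.0, 2.1, 30.5], [57.2, 2.1, 30.5], [54.4, 0.9, 28.0], [51.6, 2.2, 20.4], [48.8, 2.2, 10.2], [45.9, 2.2, 10.2], [43.1, 2.2, 10.2], [40.3, 2.2, 10.3], [37.4, 1.0, 12.8], [34.6, 1.0, 12.8], [31.7, 1.0, 12.9], [28.9, 1.0, 12.9], [26.0, 1.1, 12.9], [23.1, -0.2, 10.3], [20.2, -0.2, 10.3], [17.3, -0.2, 10.4], [14.4, -0.1, 10.4], [11.5, -0.1, 10.4], [8.6, -0.1, 10.4], [5.7, -0.1, 10.4], [2.8, -0.1, 10.4], [-0.2, -0.0, 10.4], [-3.1, -0.0, 5.2]]
true tip proj (np.float64(277.53885855400017), np.float64(213.38150626430308)) root (np.float64(277.76900094986183), np.float64(238.48574218291657))
 68  67  66  67  67
[... 2160 characters left out ...]
  57  55  55  54  54  55  56  67  74  69  65  67  75  78  78  78  79  79  60 106 122 123 124 124 124 125 125 125 124 124 123
 90  90  84  70  62  58  56  54  53  54  54  56  60  70  69  64  65  75  78  78  78  78  79  83 118 125 124 124 125 125 124 125 125 124 125 124
 90  91  71  75  72  68  61  58  55  54  55  56  59  69  71  63  67  75  77  78  78  77  78 106 122 124 124 124 125 124 124 126 124 125 124 124
 90  89  69  60  65  68  73  71  66  58  59  58  58  70  71  64  71  76  77  77  76  76  83 115 124 124 123 124 124 125 125 125 124 123 125 125
 90  90  69  59  68  72  72  69  72  71  72  67  63  74  69  64  71  75  76  76  77  76 102 122 123 124 124 123 124 125 125 124 124 124 125 126
```

move_arm --pt "0 0 0 0.6 0.1 0 10" --pt "0 0 0 1 0.2 0 10" --pt "0 0 0 1 0.2 0 10" --pt "0 0 0 1 0.2 0 10" --pt "0 0 0 1 0.2 0 10" --pt "0 0 0 1 0.2 0 10" --pt "0 0 0 1 0.2 0 10" --pt "0 0 0 1 0.2 0 10" --pt "0 0 0 1 0.2 0 10" --pt "0 0 0 1 0.2 0 10"

```text
t: 6.35
tool_pos: [0.5287, 0.0277, 0.2914]
orientation: [-2.176, -2.263, 0.002]
force: [-0.7, 0.8, -2.1]
opening: 0.0244
gripper_force: 45.0
```

move_arm --pt "0 0 0 1 0 0 10" --pt "0 0 0 1 0 0 10" --pt "0 0 0 1 0 0 10" --pt "0 0 0 1 0 0 10" --pt "0 0 0 1 0 0 10" --pt "0 0 0 1 0 0 10" --pt "0.12 -0.12 0 0.6 0 0.8 10" --pt "0.12 -0.12 0 0 0 1 10" --pt "0.12 -0.12 0 0 0 0.6 10" --pt "0 0 0 0 0 0 10"

```text
t: 7.35
tool_pos: [0.52, 0.1891, 0.228]
orientation: [-2.175, -2.261, 0.095]
force: [-0.7, -1.0, -1.8]
opening: 0.0245
gripper_force: 45.0
```

```bash
python3 - <<'E'
from h import *
brief(); import pickle; D={n:cam(n) for n in('scene','side','wrist')}; pickle.dump((D,pose()[2]),open('d3.pkl','wb'))
P,R,s=pose(); tp=P+R.apply([0,0,.1023]); print('tip if true',tp)
f=[]
for n in D:
    u,v=[int(a) for a in proj(D[n],tp+[0,.01,0])]; k=100 if n=='wrist' else 50
    print(n,u-k,v-k); f.append(cv2.resize(D[n]['frame'][v-k:v+k,u-k:u+k],(400,400) if n=='wrist' else (200,200),interpolation=cv2.INTER_CUBIC))
save('d3',np.hstack([f[2],np.vstack(f[:2])]))
E
```

```text
t 7.35 p [0.52   0.1891 0.228 ] xyaw 92.29 z [-0.044  -0.0419 -0.9982] F [-0.7  -1.04 -1.83] T [-0.05  -0.091 -0.008] op 0.0245 g 45.0
tip if true [0.51892668 0.18540253 0.13094657]
scene 163 237
side 180 126
wrist 177 99
```

View pics/d3.png

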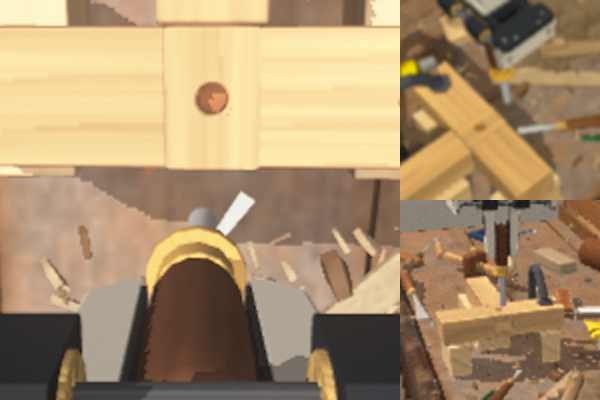

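The wrist view shows the bore at about (282,148), and the nose tip just past the collar at about (277,202 top edge). Next I'll measure both in the same view with the arm settled, plus the residual lean.

```bash
cat >> h.py <<'E'
def circ(X):
    A=np.c_[2*X,np.ones(len(X))]; s=np.linalg.lstsq(A,(X**2).sum(1),rcond=None)[0]; return s[:2],np.sqrt(s[2]+s[:2]@s[:2])
def rays(c,uv,z): return np.array([ray(c,u,v,z)[:2] for u,v in uv])
E
python3 - <<'E'
from h import *
import pickle
brief(); P,R,s=pose(); c=cam('wrist'); pickle.dump((c,P,R.as_rotvec()),open('w4.pkl','wb'))
f=c['frame']; hsv=cv2.cvtColor(f,cv2.COLOR_RGB2HSV).astype(int)
u0,v0=[int(round(a)) for a in proj(c,(.521,.230,.104))]; print(u0,v0)
g=f.astype(int).sum(-1)
# bore mask
r=np.zeros(g.shape,np.uint8); r[v0-18:v0+19,u0-18:u0+19]=(g[v0-18:v0+19,u0-18:u0+19]<0.82*np.median(g[v0-18:v0+19,u0-18:u0+19]))
cn=max(cv2.findContours(r,cv2.RETR_EXTERNAL,cv2.CHAIN_APPROX_NONE)[0],key=cv2.contourArea); 
print('bore area',cv2.contourArea(cn),cv2.minEnclosingCircle(cn)); X=rays(c,cn[:,0,:],.104); print('bore',circ(X))
print('leg edges: ')
tp=P+R.apply([0,0,.1023]); print('tip expected',tp,proj(c,tp))
w=pts(c); ut,vt=[int(round(a)) for a in proj(c,tp)]
S=slice(vt-16,vt+8); T=slice(ut-16,ut+18); print(vt-16,ut-16)
d=f[S,T].astype(int); print('\n'.join(' '.join('%3d'%(a[0]-a[2]) for a in row) for row in d))
E
```

```text
t 7.5 p [0.5226 0.1894 0.2331] xyaw 92.21 z [-0.0359 -0.039  -0.9986] F [ 0.05 -0.89 -1.17] T [ 0.025 -0.147  0.003] op 0.0244 g 45.0
282 149
bore area 199.5 ((281.1363525390625, 147.86363220214844), 8.41226863861084)
bore (array([0.52033087, 0.23060731]), np.float64(0.006344691699532927))
leg edges: 
tip expected [0.51892668 0.18540253 0.13094657] (np.float64(276.00423587598084), np.float64(211.82112639790276))
196 260
 54  54  54  56  55  57  57  56  57  57  55  55  54  52  51  51  50  50  48  49  49  48  49  48  47  46  46  44  43  40  41  41  42  42
 55  55  55  56  58  58  57  57  57  56  55  54  52  51  50  51  50  50  49  48  47  48  48  47  48  48  47  45  42  40  40  40  40  42
 56  56  57  57  58  59  57  57  56  55  54  54  51  50  50  51  50  50  49  48  48  48  47  48  47  47  46  44  43  42  41  41  41  32
 56  56  57  58  58  58  58  55  55  55  53  52  51  51  50  50  49  50  48  47  47  47  46  47  47  46  46  44  43  42  42  42  38  17
 56  56  58  58  57  59  57  56  55  54  52  53  51  50  49  49  49  49  47  48  48  47  47  46  46  46  45  43  43  41  42  42  28 
[... 1887 characters left out ...]
   5  16  33  42  44
 62  70  85 111 124 125 124 124 125 124 122 122 121 121 122 123 123 123 122 121 118 124 126 124 116 104  86  65  18   8  26  41  43  43
 78 104 120 126 121 118 119 120 123 125 124 123 122 121 123 122 123 124 123 121 122 121 122 123 122 125 126 102  70  51  43  40  42  41
113 123 126 124 121 122 120 120 122 124 124 124 123 122 123 123 122 124 124 122 123 121 121 123 124 122 122 127 112  81  55  45  42  42
127 124 124 124 124 122 121 120 121 123 124 125 123 123 122 123 123 123 124 123 121 122 122 123 123 122 121 122 126 125  90  59  45  43
123 124 126 125 124 122 122 120 121 122 124 126 126 126 127 128 128 127 126 126 124 122 121 122 124 123 122 121 122 123 126  96  63  48
```

```bash
python3 - <<'E'
from h import *
import pickle
c,P,rv=pickle.load(open('w4.pkl','rb'))
t=ray(c,277.6,209.6,.131); print('tip',t,'to bore',np.array([.5203,.2306])-t[:2])
brief()
for n in('scene','side'):
    l,r=lean(cam(n),np.array([t[0],t[1],.1]),.131); m=(r[:,2]<14)&(r[:,0]>1)&(r[:,0]<46); p=np.polyfit(r[m,0],r[m,1],1); print(n,l.round(3),m.sum(),'lean mm/58 downward',-p[0]*58,'tip lat',p[1]); k=(r[:,2]>26); print('collar lat',r[k,1].mean(),k.sum(), 'nose len',r[r[:,2]<14][:,0].min())
P,R,s=pose(); print(R.apply([0,0,.0583])*1000)
E
```

```text
tip [0.52006663 0.18723456 0.131     ] to bore [0.00023337 0.04336544]
t 7.55 p [0.5229 0.1895 0.2338] xyaw 92.21 z [-0.0346 -0.0386 -0.9987] F [ 0.24  0.98 -1.74] T [ 0.008 -0.111 -0.011] op 0.0243 g 45.0
scene [0.454 0.891 0.   ] 10 lean mm/58 downward -1.190197653866798 tip lat 0.6354350404203275
collar lat 3.2633347409499387 2 nose len -1.0124183394510933
side [-0.976  0.22   0.   ] 11 lean mm/58 downward -0.5774680102663071 tip lat 0.5911070087214445
collar lat 0.941431147007839 3 nose len 1.1145880133186514
[ -1.9768697   -2.23669987 -58.22352755]
```

move_arm --pt "0 0 0 0.5 0.1 0 10" --pt "0 0 0 0.6 0 0 10" --pt "0 0 0 0.5 0 0.1 10" --pt "0 0 0 0.16 0 0.2 10" --pt "0 0 0 0 0 0.2 10" --pt "0 0 0 0 0 0.15 10" --pt "0 0 0 0 0 0 10" --pt "0 0 0 0 0 0 10" --pt "0 0 0 0 0 0 10" --pt "0 0 0 0 0 0 10"

```text
t: 8.65
tool_pos: [0.5227, 0.2332, 0.2151]
orientation: [2.177, 2.262, -0.083]
force: [-0.3, -0.2, -1.7]
opening: 0.0247
gripper_force: 45.0
```

```bash
python3 - <<'E'
from h import *
import pickle
brief(); P,R,s=pose(); c=cam('wrist'); pickle.dump((c,P,R.as_rotvec()),open('w5.pkl','wb'))
tp=P+R.apply([0,0,.1023]); print('tip nominal',tp,'bore px',proj(c,(.5203,.2306,.104)))
u,v=[int(a) for a in proj(c,(.5203,.2306,.104))]; f=c['frame']
a=cv2.resize(f[v-40:v+40,u-40:u+40],(400,400),interpolation=cv2.INTER_CUBIC); print(u-40,v-40)
d=cam('side'); u,v=[int(q) for q in proj(d,(.5203,.2306,.104))]
b=cv2.resize(d['frame'][v-25:v+25,u-25:u+25],(400,400),interpolation=cv2.INTER_CUBIC)
save('e5',np.hstack([a,b]))
E
```

```text
t 8.65 p [0.5227 0.2332 0.2151] xyaw 92.24 z [-0.0356 -0.0389 -0.9986] F [-0.31 -0.18 -1.74] T [-0.054 -0.089 -0.012] op 0.0247 g 45.0
tip nominal [0.51908098 0.22918357 0.11291335] bore px (np.float64(278.05587515479976), np.float64(206.87087790991072))
238 166
```

View pics/e5.png

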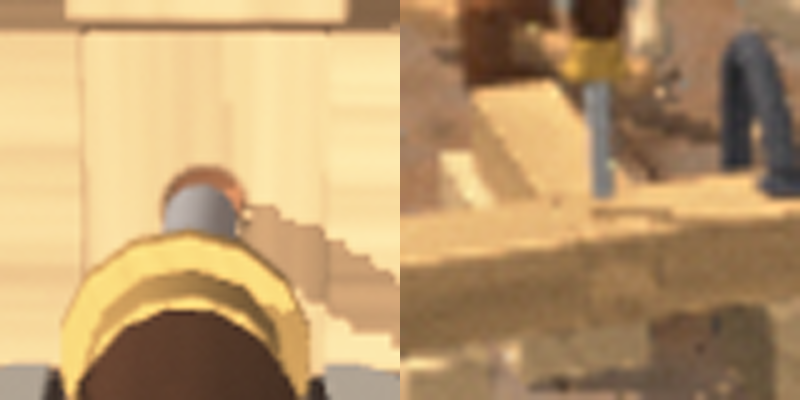

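The wrist crop shows the bore circle at crop centre about (204.5,206) with radius 41. The nose tip is at (201.5,220) with radius 36.5, overlapping the near part of the bore. The side crop shows the nose standing upright just over the bore.

```bash
python3 - <<'E'
from h import *
import pickle
c,P,rv=pickle.load(open('w5.pkl','rb'))
f=c['frame'].astype(int)
t=ray(c,238-.4+201.5/5,166-.4+220/5,.113); b=ray(c,238-.4+204.5/5,166-.4+206/5,.104); print(t,b,b-t)
print(206,262)
print('\n'.join(' '.join('%3d'%(a[0]-a[2]) for a in row) for row in f[196:216,266:292]))
brief()
E
```

```text
[0.5204237  0.23102853 0.113     ] [0.52064472 0.23067491 0.104     ] [ 0.00022103 -0.00035363 -0.009     ]
206 262
 91  92  93  92  92  92  92  94  94  94  92  92  91  92  92  92  94  95  94  90  89  89  87  84  81  81
 90  91  92  92  91  91  92  94  93  93  93  92  91  91  92  93  94  95  94  91  90  89  87  83  81  82
 89  91  93  92  91  91  92  93  94  95  94  95  95  95  95  96  94  95  93  91  89  89  87  83  82  82
 90  92  93  91  91  92  93  94  95  96  91  87  87  89  89  89  96  96  96  92  89  89  86  83  82  82
 90  91  92  92  91  93  94  96  92  80  80  84  87  88  90  89  88  90  96  94  89  89  86  82  81  81
 89  91  91  91  92  93  96  80  79  86  87  88  89  90  91  93  93  92  92  98  92  89  86  83  81  81
 90  91  92  91  92  96  82  81  87  79  77  72  72  73  83  92  94  95  96 101  97  91  87  82  81  81
 90  92  91  91  95  85  71  78  63  47  44  35  32  32  50  74  87 102 106 114 102  94  87  83  81  81
 89  91  92  92  95  77  67  54  25  17  17  17  18  18  20  34  55 107 123 123 104  97  87  82  81  81
 89  92  92  93  92  64  44  23  17  18  17  18 
[... 530 characters left out ...]
9  20  20  20  19  57  64  69  86  92  93  93
 89  91  92  92  65  31  25  28  30  42  36  30  28  23  20  19  20  20  19  64  70  76  88  92  94  94
 96  97  99  99  73  63  68  78  92 101  96  81  66  52  38  32  31  26  21  72  76  84  89  92  93  94
107 109 106 105 107 112 114 119 122 125 124 116 102  94  86  74  67  51  36  51  74  86  89  92  93  94
119 121 123 124 125 127 126 123 122 121 122 124 127 126 122 112  96  87  78  72  72  80  88  92  93  93
125 125 125 124 123 121 121 122 122 123 124 125 123 122 120 125 126 123 117 105  89  73  81  89  92  91
t 8.75 p [0.5226 0.2332 0.215 ] xyaw 92.25 z [-0.0358 -0.039  -0.9986] F [-0.52  1.28 -1.95] T [-0.038 -0.112 -0.025] op 0.0247 g 45.0
```

move_arm --pt "0 0 0 -0.008 0.012 0 10" --pt "0 0 0 0.002 0.002 0.06 10" --pt "0 0 0 0.002 0.002 0.06 10" --pt "0 0 0 0.002 0.002 0.06 10" --pt "0 0 0 0.002 0.002 0.06 10" --pt "0 0 0 0.002 0.002 0.06 10" --pt "0 0 0 0.002 0.002 0.06 10" --pt "0 0 0 0.002 0.002 0.06 10" --pt "0 0 0 0 0 0 10" --pt "0 0 0 0 0 0 10"

```text
t: 9.75
tool_pos: [0.5227, 0.233, 0.204]
orientation: [2.176, 2.262, -0.084]
force: [0.5, -0.1, -0.9]
opening: 0.0247
gripper_force: 45.0
```

```bash
python3 - <<'E'
from h import *
brief(); P,R,s=pose(); print('tip',P+R.apply([0,0,.1023]))
E
```

```text
t 9.75 p [0.5227 0.233  0.204 ] xyaw 92.26 z [-0.0363 -0.0393 -0.9986] F [ 0.49 -0.06 -0.94] T [-0.205 -0.318  0.057] op 0.0247 g 45.0
tip [0.51903708 0.22893493 0.10189241]
```

move_arm --pt "0 0 0 0.001 0.001 0.03 10" --pt "0 0 0 0.001 0.001 0.03 10" --pt "0 0 0 0.001 0.001 0.03 10" --pt "0 0 0 0 0 0 10" --pt "0 0 0 0 0 0 10" --pt "0 0 0 0 0 0 10" --pt "0 0 0 0 0 0 10" --pt "0 0 0 0 0 0 10" --pt "0 0 0 0 0 0 10" --pt "0 0 0 0 0 0 10"

```text
t: 10.75
tool_pos: [0.5228, 0.2331, 0.2019]
orientation: [2.176, 2.262, -0.084]
force: [1.1, -1.1, -1.4]
opening: 0.0251
gripper_force: 45.0
```

```bash
python3 - <<'E'
from h import *
brief(); P,R,s=pose(); print('tip',P+R.apply([0,0,.1023]))
c=cam('wrist'); import pickle; pickle.dump((c,P,R.as_rotvec()),open('w6.pkl','wb'))
f=c['frame'].astype(int)
u,v=[int(a) for a in proj(c,(.5205,.2307,.104))]; print(v-12,u-13)
print('\n'.join(' '.join('%3d'%(a[0]-a[2]) for a in row) for row in f[v-12:v+8,u-13:u+14]))
E
```

```text
t 10.75 p [0.5228 0.2331 0.2019] xyaw 92.26 z [-0.0361 -0.0392 -0.9986] F [ 1.07 -1.05 -1.39] T [-0.424 -0.492  0.038] op 0.0251 g 45.0
tip [0.51910417 0.22906421 0.09977288]
199 264
 90  92  92  93  92  92  92  93  93  94  95  95  93  93  91  91  92  92  96  94  93  91  89  89  87  84  82
 89  91  93  92  92  92  93  92  94  93  94  95  93  92  92  91  93  93  95  94  92  90  89  89  87  84  82
 90  91  92  92  92  91  93  92  93  93  95  95  92  92  91  91  93  93  95  95  93  90  89  89  87  83  81
 90  91  92  92  92  92  93  93  93  94  94  94  95  95  95  95  93  94  95  94  93  91  90  89  87  83  81
 90  91  92  92  92  92  92  92  93  94  96  94  89  86  84  86  92  94  96  95  93  90  89  88  87  83  81
 89  92  92  92  91  92  93  92  95  94  78  54  39  38  33  38  51  65  74  92  95  91  89  89  87  84  82
 89  90  92  92  91  92  92  95  89  55  30  19  17  18  18  18  20  20  28  52  87  96  90  89  87  82  81
 89  91  92  92  91  92  94  91  48  23  17  18  18  18  18  19  20  20  20  21  53  97  94  90  86  83  82
 89  91  91  91  92  93  96  64  26  17  17  17  17  
[... 542 characters left out ...]
  56  47  35  30  26  24  20  50  53  61  80  90  93
 98  98 105 108 107 105 103 105 110 113 121 122 118 114 101  89  76  69  52  44  36  45  52  62  80  90  93
110 109 116 120 122 123 124 126 126 125 121 120 124 125 126 122 114 108  95  81  75  68  61  65  83  91  92
124 126 124 125 126 124 123 122 121 121 123 124 125 124 123 122 124 126 126 119 107 102  87  73  80  90  93
121 119 118 121 123 125 125 123 124 122 123 123 123 124 123 122 122 122 123 124 126 126 125 102  77  82  90
122 122 121 123 123 124 125 124 123 123 122 123 123 125 124 123 122 123 123 124 124 122 121 128 113  82  76
123 123 122 121 122 124 125 125 124 124 123 123 123 124 124 124 123 122 122 125 125 124 122 122 126 117  85
```

move_arm --pt "0 0 0 -0.01 0.01 0 10" --pt "0 0 0 -0.01 0.01 0 10" --pt "0 0 0 0 0 0 10" --pt "0 0 0 0 0 0 10" --pt "0 0 0 0 0 0 10" --pt "0 0 0 0.001 0.001 0.03 10" --pt "0 0 0 0 0 0 10" --pt "0 0 0 0 0 0 10" --pt "0 0 0 0 0 0 10" --pt "0 0 0 0 0 0 10"

```text
t: 11.8
tool_pos: [0.5233, 0.2326, 0.2012]
orientation: [2.176, 2.263, -0.084]
force: [-0.4, 0.5, -1.0]
opening: 0.0244
gripper_force: 45.0
```

```bash
cat >> h.py <<'E'
def feel():
    brief(); P,R,s=pose(); print('tip',(P+R.apply([0,0,.1023])).round(4),'side from T: Fx %.2f Fy %.2f'%(-(s['wrist_torque'][1]+.1)/.25,(s['wrist_torque'][0]+.04)/.25))
E
python3 -c "
from h import *
feel()"
```

```text
t 11.8 p [0.5233 0.2326 0.2012] xyaw 92.27 z [-0.0362 -0.0391 -0.9986] F [-0.37  0.48 -0.96] T [-0.058 -0.101  0.037] op 0.0244 g 45.0
tip [0.5196 0.2286 0.099 ] side from T: Fx 0.01 Fy -0.07
```

move_arm --pt "0 0 0 0.0015 0.0015 0.04 10" --pt "0 0 0 0.0015 0.0015 0.04 10" --pt "0 0 0 0.0015 0.0015 0.04 10" --pt "0 0 0 0.0015 0.0015 0.04 10" --pt "0 0 0 0.0015 0.0015 0.04 10" --pt "0 0 0 0.0015 0.0015 0.04 10" --pt "0 0 0 0 0 0 10" --pt "0 0 0 0 0 0 10" --pt "0 0 0 0 0 0 10" --pt "0 0 0 0 0 0 10"

```text
t: 12.8
tool_pos: [0.524, 0.2329, 0.197]
orientation: [2.176, 2.262, -0.08]
force: [-0.9, -1.2, 8.1]
opening: 0.0244
gripper_force: 45.0
```

```bash
python3 -c "
from h import *
feel()"
```

```text
t 12.8 p [0.524  0.2329 0.197 ] xyaw 92.26 z [-0.0337 -0.0383 -0.9987] F [-0.9  -1.19  8.1 ] T [-0.181  0.288  0.   ] op 0.0244 g 45.0
tip [0.5206 0.2289 0.0948] side from T: Fx -1.55 Fy -0.56
```

move_arm --pt "0 0 0 0 -0.015 0 10" --pt "0 0 0 0.001 0 0.03 10" --pt "0 0 0 0.001 0 0.03 10" --pt "0 0 0 0.001 0 0.03 10" --pt "0 0 0 0.001 0 0.03 10" --pt "0 0 0 0 0 0 10" --pt "0 0 0 0 0 0 10" --pt "0 0 0 0 0 0 10" --pt "0 0 0 0 0 0 10" --pt "0 0 0 0 0 0 10"

```text
t: 13.8
tool_pos: [0.5239, 0.2329, 0.1944]
orientation: [2.175, 2.261, -0.079]
force: [-0.6, 0.2, 9.1]
opening: 0.0247
gripper_force: 45.0
```

```bash
python3 -c "
from h import *
feel()"
```

```text
t 13.8 p [0.5239 0.2329 0.1944] xyaw 92.25 z [-0.0327 -0.0381 -0.9987] F [-0.64  0.18  9.1 ] T [-0.267  0.187 -0.032] op 0.0247 g 45.0
tip [0.5206 0.229  0.0923] side from T: Fx -1.15 Fy -0.91
```

move_arm --pt "0 0 0 -0.006 -0.012 0 10" --pt "0 0 0 0.001 0.001 0.04 10" --pt "0 0 0 0.001 0.001 0.04 10" --pt "0 0 0 0.001 0.001 0.04 10" --pt "0 0 0 0.001 0.001 0.04 10" --pt "0 0 0 0.001 0.001 0.04 10" --pt "0 0 0 0.001 0.001 0.04 10" --pt "0 0 0 0 0 0 10" --pt "0 0 0 0 0 0 10" --pt "0 0 0 0 0 0 10"

```text
t: 14.8
tool_pos: [0.5236, 0.2327, 0.1883]
orientation: [2.175, 2.261, -0.078]
force: [-0.1, -0.3, 8.3]
opening: 0.0247
gripper_force: 45.0
```

```bash
python3 -c "
from h import *
feel()"
```

```text
t 14.8 p [0.5236 0.2327 0.1883] xyaw 92.26 z [-0.0326 -0.038  -0.9987] F [-0.06 -0.35  8.26] T [-0.123 -0.019  0.009] op 0.0247 g 45.0
tip [0.5203 0.2288 0.0861] side from T: Fx -0.32 Fy -0.33
```

move_arm --pt "0 0 0 -0.002 -0.002 0.05 10" --pt "0 0 0 0.001 0.001 0.05 10" --pt "0 0 0 0.001 0.001 0.05 10" --pt "0 0 0 0.001 0.001 0.05 10" --pt "0 0 0 0.001 0.001 0.05 10" --pt "0 0 0 0.001 0.001 0.05 10" --pt "0 0 0 0.001 0.001 0.05 10" --pt "0 0 0 0.001 0.001 0.05 10" --pt "0 0 0 0 0 0 10" --pt "0 0 0 0 0 0 10"

```text
t: 15.8
tool_pos: [0.5236, 0.2325, 0.1785]
orientation: [2.175, 2.261, -0.078]
force: [-0.7, 0.7, 9.8]
opening: 0.0244
gripper_force: 45.0
```

```bash
python3 -c "
from h import *
feel()"
```

```text
t 15.8 p [0.5236 0.2325 0.1785] xyaw 92.26 z [-0.0322 -0.0379 -0.9988] F [-0.75  0.73  9.78] T [-0.071 -0.032 -0.018] op 0.0244 g 45.0
tip [0.5203 0.2286 0.0763] side from T: Fx -0.27 Fy -0.12
```

move_arm --pt "0 0 0 0 -0.001 0.05 10" --pt "0 0 0 0.001 0.001 0.05 10" --pt "0 0 0 0.001 0.001 0.05 10" --pt "0 0 0 0.001 0.001 0.05 10" --pt "0 0 0 0.001 0.001 0.05 10" --pt "0 0 0 0.001 0.001 0.05 10" --pt "0 0 0 0.001 0.001 0.05 10" --pt "0 0 0 0.001 0.001 0.05 10" --pt "0 0 0 0 0 0 10" --pt "0 0 0 0 0 0 10"

```text
t: 16.8
tool_pos: [0.5235, 0.2323, 0.1683]
orientation: [2.175, 2.261, -0.078]
force: [0.5, 0.7, 7.3]
opening: 0.0244
gripper_force: 45.0
```

```bash
python3 -c "
from h import *
feel()"
```

```text
t 16.8 p [0.5235 0.2323 0.1683] xyaw 92.25 z [-0.0321 -0.0378 -0.9988] F [0.55 0.75 7.26] T [-0.018 -0.21  -0.003] op 0.0244 g 45.0
tip [0.5202 0.2284 0.0661] side from T: Fx 0.44 Fy 0.09
```

move_arm --pt "0 0 0 0 0.003 0.03 10" --pt "0 0 0 0.001 0.001 0.03 10" --pt "0 0 0 0.001 0.001 0.03 10" --pt "0 0 0 0.001 0.001 0.03 10" --pt "0 0 0 0.001 0.001 0.03 10" --pt "0 0 0 0.001 0.001 0.03 10" --pt "0 0 0 0 0 0 10" --pt "0 0 0 0 0 0 10" --pt "0 0 0 0 0 0 10" --pt "0 0 0 0 0 0 10"

```text
t: 17.8
tool_pos: [0.5223, 0.2317, 0.1617]
orientation: [2.176, 2.262, -0.083]
force: [5.3, -1.0, 0.3]
opening: 0.0245
gripper_force: 45.0
```

```bash
python3 - <<'E'
from h import *
feel()
c=cam('side'); u,v=[int(a) for a in proj(c,(.52,.22,.05))]; print(u-30,v-25)
import pickle; pickle.dump(c,open('s7.pkl','wb'))
w=pts(c); m=(abs(w[...,0]-.52)<.06)&(abs(w[...,1]-.23)<.05)&(w[...,2]<.056)&(w[...,2]>.004); print(m.sum(),w[m][:40].round(3).tolist())
E
```

```text
t 17.8 p [0.5223 0.2317 0.1617] xyaw 92.26 z [-0.0356 -0.0392 -0.9986] F [ 5.3  -1.04  0.25] T [-0.206 -1.412  0.09 ] op 0.0245 g 45.0
tip [0.5186 0.2277 0.0595] side from T: Fx 5.25 Fy -0.66
200 169
105 [[0.539, 0.274, 0.025], [0.543, 0.275, 0.024], [0.547, 0.273, 0.024], [0.503, 0.274, 0.026], [0.507, 0.271, 0.026], [0.511, 0.273, 0.025], [0.515, 0.272, 0.025], [0.524, 0.277, 0.021], [0.527, 0.273, 0.023], [0.531, 0.276, 0.021], [0.536, 0.278, 0.019], [0.543, 0.275, 0.02], [0.488, 0.275, 0.023], [0.492, 0.275, 0.023], [0.495, 0.274, 0.022], [0.5, 0.278, 0.02], [0.504, 0.277, 0.02], [0.508, 0.277, 0.02], [0.51, 0.27, 0.022], [0.515, 0.273, 0.02], [0.518, 0.271, 0.021], [0.524, 0.278, 0.017], [0.528, 0.278, 0.016], [0.531, 0.274, 0.018], [0.525, 0.231, 0.037], [0.538, 0.273, 0.017], [0.543, 0.278, 0.014], [0.547, 0.276, 0.015], [0.484, 0.279, 0.018], [0.488, 0.276, 0.018], [0.491, 0.275, 0.019], [0.494, 0.27, 0.02], [0.498, 0.271, 0.019], [0.503, 0.273, 0.018], [0.507, 0.276, 0.016], [0.511, 0.274, 0.016], [0.513, 0.268, 0.019], [0.519, 0.274, 0.015], [0.523, 0.275, 0.014], [0.526, 0.271, 0.016]]
```

move_arm --pt "0 0 0 0 0.02 0 10" --pt "0 0 0 0 0.016 0 10" --pt "0 0 0 0 0 0 10" --pt "0 0 0 0 0 0 10" --pt "0 0 0 -0.004 -0.004 -0.1 10" --pt "0 0 0 -0.004 -0.004 -0.1 10" --pt "0 0 0 -0.004 -0.004 -0.1 10" --pt "0 0 0 -0.004 -0.004 -0.1 10" --pt "0 0 0 -0.004 -0.004 -0.1 10" --pt "0 0 0 0 0 0 10"

```text
t: 18.85
tool_pos: [0.5227, 0.232, 0.1747]
orientation: [2.176, 2.263, -0.083]
force: [0.7, -0.4, -1.4]
opening: 0.0244
gripper_force: 45.0
```

```bash
python3 -c "
from h import *
feel()"
```

```text
t 18.85 p [0.5227 0.232  0.1747] xyaw 92.27 z [-0.0362 -0.0387 -0.9986] F [ 0.71 -0.4  -1.36] T [-0.016 -0.073 -0.018] op 0.0244 g 45.0
tip [0.519  0.2281 0.0726] side from T: Fx -0.11 Fy 0.10
```

move_arm --pt "0 0 0 -0.007 -0.007 -0.2 10" --pt "0 0 0 -0.011 -0.011 -0.3 10" --pt "0 0 0 -0.011 -0.011 -0.3 10" --pt "0 0 0 -0.011 -0.011 -0.3 10" --pt "0 0 0 -0.015 -0.015 -0.4 10" --pt "0 0 0 -0.018 -0.018 -0.5 10" --pt "0 0 0 -0.018 -0.018 -0.5 10" --pt "0 0 0 -0.018 -0.018 -0.5 10" --pt "0 0 0 -0.018 -0.018 -0.5 10" --pt "0 0 0 -0.5 0 0 10"

```text
t: 19.85
tool_pos: [0.5243, 0.2204, 0.265]
orientation: [2.174, 2.263, -0.078]
force: [0.5, 0.7, -1.6]
opening: 0.0244
gripper_force: 45.0
```

move_arm --pt "-0.12 0.12 0 -0.9 -0.2 0 10" --pt "-0.12 0.12 0 -1 -0.2 0 10" --pt "-0.12 0.12 0 -1 -0.2 0 10" --pt "0 0 0 -1 -0.2 0 10" --pt "0 0 0 -1 -0.2 0 10" --pt "0 0 0 -1 -0.2 0 10" --pt "0 0 0 -1 -0.2 0 10" --pt "0 0 0 -1 -0.2 0 10" --pt "0 0 0 -1 -0.2 0 10" --pt "0 0 0 -1 -0.1 0 10"

```text
t: 20.85
tool_pos: [0.4847, -0.0314, 0.264]
orientation: [-2.178, -2.264, 0.001]
force: [-0.5, -0.2, -1.2]
opening: 0.0244
gripper_force: 45.0
```

move_arm --pt "0 0 0 -1 0 0 10" --pt "0 0 0 -1 0 0 10" --pt "0 0 0 -1 0 0 10" --pt "0 0 0 -1 0 0 10" --pt "0 0 0 -1 0 0 10" --pt "0 0 0 -1 0 0 10" --pt "0 0 0 -0.8 0 0 10" --pt "0 0 0 -0.4 0 0 10" --pt "0 0 0 0 0 0 10" --pt "0 0 0 0 0 0 10"

```text
t: 21.85
tool_pos: [0.4923, -0.2092, 0.2642]
orientation: [-2.178, -2.263, -0.0]
force: [0.9, -0.1, -0.8]
opening: 0.0244
gripper_force: 45.0
```

```bash
python3 - <<'E'
from h import *
feel(); goal((.4917,-.2161,.20),92.23)
E
```

```text
t 21.85 p [ 0.4923 -0.2092  0.2642] xyaw 92.2 z [-4.e-04  6.e-04 -1.e+00] F [ 0.89 -0.11 -0.81] T [-0.014 -0.091  0.007] op 0.0244 g 45.0
tip [ 0.4923 -0.2091  0.1619] side from T: Fx -0.03 Fy 0.10
turn [-0.   -0.01 -0.  ] shift [-0.28 -0.04  2.57] after turn [-0.28 -0.04  2.57]
```

move_arm --pt "0 0 0 -0.28 -0.04 0 10" --pt "0 0 0 0 0 0.8 10" --pt "0 0 0 0 0 0.9 10" --pt "0 0 0 0 0 0.9 10" --pt "0 0 0 0 0 0.7 10" --pt "0 0 0 0 0 0.4 10" --pt "0 0 0 0 0 0.3 10" --pt "0 0 0 0 0 0.2 10" --pt "0 0 0 0 0 0.2 10" --pt "0 0 0 0 0 0 10"

```text
t: 22.85
tool_pos: [0.4919, -0.2165, 0.1543]
orientation: [-2.178, -2.264, 0.0]
force: [0.4, -0.3, -0.9]
opening: 0.0241
gripper_force: 45.0
```

```bash
python3 - <<'E'
from h import *
feel(); goal((.4917,-.2161,.1083),92.23)
E
```

```text
t 22.85 p [ 0.4919 -0.2165  0.1543] xyaw 92.23 z [-1.e-04  1.e-04 -1.e+00] F [ 0.45 -0.34 -0.93] T [-0.023 -0.118  0.004] op 0.0241 g 45.0
tip [ 0.4919 -0.2165  0.052 ] side from T: Fx 0.07 Fy 0.07
turn [-0. -0. -0.] shift [ 0.02 -0.01  1.84] after turn [ 0.02 -0.01  1.84]
```

move_arm --pt "0 0 0 0 0 0.3 10" --pt "0 0 0 0 0 0.4 10" --pt "0 0 0 0 0 0.4 10" --pt "0 0 0 0 0 0.3 10" --pt "0 0 0 0 0 0.2 10" --pt "0 0 0 0 0 0.1 10" --pt "0 0 0 0 0 0.08 10" --pt "0 0 0 0 0 0.06 10" --pt "0 0 0 0 0 0 10" --pt "0 0 0 0 0 0 10"

```text
t: 23.85
tool_pos: [0.4921, -0.2166, 0.1087]
orientation: [2.178, 2.264, 0.0]
force: [0.7, 0.5, -1.3]
opening: 0.0245
gripper_force: 45.0
```

```bash
python3 - <<'E'
from h import *
feel()
E
```

```text
t 23.85 p [ 0.4921 -0.2166  0.1087] xyaw 92.22 z [ 4.e-04 -2.e-04 -1.e+00] F [ 0.74  0.55 -1.33] T [-0.028 -0.075  0.008] op 0.0245 g 45.0
tip [ 0.4921 -0.2167  0.0064] side from T: Fx -0.10 Fy 0.05
```

move_arm --pt "0 0 0 0 0 0.03 10" --pt "0 0 0 0 0 0.03 10" --pt "0 0 0 0 0 0 10" --pt "0 0 0 0 0 0 28" --pt "0 0 0 0 0 0 34" --pt "0 0 0 0 0 0 50" --pt "0 0 0 0 0 0 70" --pt "0 0 0 0 0 0 70" --pt "0 0 0 0 0 0 70" --pt "0 0 0 0 0 0 70"

```text
t: 24.85
tool_pos: [0.4919, -0.2165, 0.1069]
orientation: [-2.178, -2.264, 0.0]
force: [-0.2, -0.5, 0.2]
opening: 0.0679
gripper_force: 0.0
```

move_arm --pt "0 0 0 0 0 -0.5 70" --pt "0 0 0 0 0 -0.8 70" --pt "0 0 0 0 0 -1 70" --pt "0 0 0 0 0 -1 70" --pt "0 0 0 0 0 -1 70" --pt "0 0 0 0 0 -1 70" --pt "0 0 0 0 0 -0.8 70" --pt "0 0 0 0.7 0.1 0 70" --pt "0 0 0 1 0.1 0 70" --pt "0 0 0 1 0.1 0 70"

```text
t: 25.85
tool_pos: [0.4969, -0.1484, 0.2608]
orientation: [2.178, 2.262, 0.001]
force: [0.4, -0.5, -0.1]
opening: 0.07
gripper_force: 0.0
```

```bash
python3 - <<'E'
from h import *
import pickle
feel()
c=cam('side'); w=pts(c)
m=(abs(w[...,0]-.49)<.03)&(abs(w[...,1]+.217)<.03)&(w[...,2]>.09)&(w[...,2]<.17); print('drift',m.sum(),w[m].mean(0),w[m].max(0))
d=cam('scene')
# rail top
for n,c in(('side',c),('scene',d)):
    w=pts(c); f=c['frame'].astype(int); m=(abs(w[...,2]-.104)<.006)&(f[...,0]>130)&(f[...,0]-f[...,2]>30)&(w[...,1]>.268)&(w[...,1]<.5)&(abs(w[...,0]-.515)<.06)
    print(n,cv2.minAreaRect((w[m][:,:2]*1000).astype(np.float32)))
    u,v=[int(q) for q in proj(c,(.49,-.217,.09))]; 
    m=(abs(w[...,0]-.52)<.05)&(abs(w[...,1]-.23)<.03)&(w[...,2]<.056)&(w[...,2]>.005); print('pin?',w[m].round(3).tolist()[:12])
E
```

```text
t 25.85 p [ 0.4969 -0.1484  0.2608] xyaw 92.17 z [ 1.3e-03 -5.0e-04 -1.0e+00] F [ 0.36 -0.48 -0.07] T [-0.097 -0.09   0.044] op 0.07 g 0.0
tip [ 0.497  -0.1484  0.1585] side from T: Fx -0.04 Fy -0.23
drift 204 [ 0.48739188 -0.22598732  0.12486172] [ 0.50287145 -0.20937149  0.15614772]
side ((514.5514526367188, 338.8603515625), (44.16876220703125, 140.47537231445312), 2.38704776763916)
pin? [[0.521, 0.23, 0.039], [0.526, 0.237, 0.035], [0.515, 0.222, 0.039], [0.519, 0.223, 0.038], [0.523, 0.221, 0.038], [0.515, 0.223, 0.034], [0.519, 0.222, 0.034], [0.522, 0.221, 0.034], [0.516, 0.226, 0.029], [0.519, 0.222, 0.03], [0.522, 0.221, 0.03], [0.515, 0.223, 0.026]]
scene ((517.9365844726562, 337.6558837890625), (46.732444763183594, 140.8650665283203), 2.3451554775238037)
pin? [[0.512, 0.257, 0.006]]
```

move_arm --pt "0 0 0 1 0.1 0 70" --pt "0 0 0 1 0.1 0 70" --pt "0 0 0 1 0.1 0 70" --pt "0 0 0 1 0.1 0 70" --pt "0 0 0 1 0.1 0 70" --pt "0 0 0 1 0.1 0 70" --pt "0 0 0 1 0.1 0 70" --pt "0 0 0 1 0.1 0 70" --pt "0 0 0 1 0.1 0 70" --pt "0 0 0 1 0.1 0 70"

```text
t: 26.95
tool_pos: [0.5124, 0.1023, 0.2603]
orientation: [2.178, 2.263, 0.001]
force: [0.5, 0.4, -0.6]
opening: 0.0699
gripper_force: 0.0
```

move_arm --pt "0 0 0 1 0.1 0 70" --pt "0 0 0 1 0.1 0 70" --pt "0 0 0 1 0.1 0 70" --pt "0 0 0 1 0.1 0 70" --pt "0 0 0 1 0.1 0 70" --pt "0 0 0 1 0 0 70" --pt "0 0 0 0.5 0 0 70" --pt "0 0 0 0 0 0 70" --pt "0 0 0 0 0 0 70" --pt "0 0 0 0 0 0 70"

```text
t: 27.95
tool_pos: [0.5185, 0.2636, 0.2596]
orientation: [2.179, 2.263, -0.0]
force: [-0.8, 0.8, 0.5]
opening: 0.0698
gripper_force: 0.0
```

```bash
python3 - <<'E'
from h import *
import pickle
brief(); c=cam('wrist'); pickle.dump(c,open('w8.pkl','wb')); save('w8',c['frame'])
w=pts(c); f=c['frame'].astype(int); m=(abs(w[...,2]-.104)<.004)&(f[...,0]>130)&(w[...,1]>.268)&(w[...,1]<.5)&(abs(w[...,0]-.515)<.06)
r=cv2.minAreaRect((w[m][:,:2]*1000).astype(np.float32)); print(r, cv2.boxPoints(r).round(1).tolist())
Q=w[m]; 
# edge lines by y bins
L=[];H=[]
for y in np.arange(.275,.40,.005):
    q=Q[abs(Q[:,1]-y)<.0025]
    if len(q)>5: L.append((y,q[:,0].min()));H.append((y,q[:,0].max()))
for e in(L,H): e=np.array(e); p=np.polyfit(e[:,0],e[:,1],1); print('edge slope deg',np.degrees(p[0]),'x at .375',np.polyval(p,.375))
m=(w[...,2]>.12)&(w[...,2]<.17)&(w[...,0]>.56)&(w[...,0]<.68); print('holdfast',w[m].min(0),w[m].max(0))
E
```

```text
t 27.95 p [0.5185 0.2636 0.2596] xyaw 92.16 z [ 1.e-04 -4.e-04 -1.e+00] F [-0.82  0.83  0.48] T [ 0.015 -0.066 -0.071] op 0.0698 g 0.0
((516.4613647460938, 338.09149169921875), (44.078739166259766, 141.84854125976562), 2.1659722328186035) [[491.79998779296875, 408.1000061035156], [497.1000061035156, 266.3999938964844], [541.2000122070312, 268.1000061035156], [535.7999877929688, 409.79998779296875]]
edge slope deg -2.286278678380763 x at .375 0.493376415435715
edge slope deg -2.291171438622914 x at .375 0.5366481439699803
holdfast [0.59674202 0.23252019 0.12011486] [0.61470659 0.31958682 0.16380182]
```

View pics/w8.png

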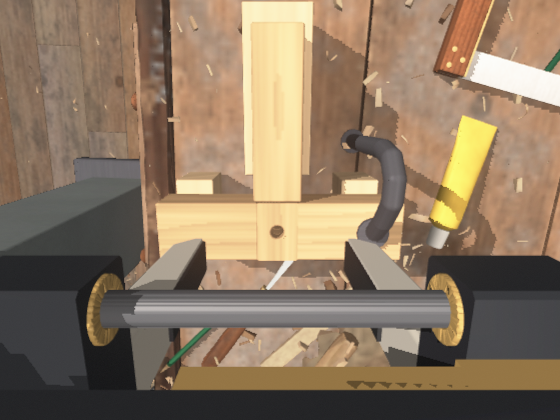

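The picture shows the rail at columns 253–303, rows 25–200, and the holdfast at (350–400,130–240). The bore at (277,232) is empty. I'll grip the rail's outer part to keep the gripper body clear of the holdfast.

move_arm --pt "0 0 -0.02 0.9 0.03 0 70" --pt "0 0 0 0.9 0 0 70" --pt "0 0 0 0.9 0 0 70" --pt "0 0 0 0.9 0 0 70" --pt "0 0 0 0.9 0 0 70" --pt "0 0 0 0 0 0.5 70" --pt "0 0 0 0 0 1 70" --pt "0 0 0 0 0 1 70" --pt "0 0 0 0 0 1 70" --pt "0 0 0 0 0 0.5 70"

```text
t: 29.0
tool_pos: [0.5133, 0.375, 0.1558]
orientation: [-2.176, -2.265, 0.007]
force: [0.2, -0.4, 0.1]
opening: 0.0698
gripper_force: 0.0
```

```bash
python3 - <<'E'
from h import *
brief(); goal((.515,.376,.082),92.29)
E
```

```text
t 29.0 p [0.5133 0.375  0.1558] xyaw 92.28 z [-0.0037 -0.0027 -1.    ] F [ 0.16 -0.38  0.08] T [-0.099 -0.091  0.008] op 0.0698 g 0.0
turn [-0.04  0.02 -0.  ] shift [0.05 0.08 2.95] after turn [0.04 0.07 2.95]
```

move_arm --pt "0 0 0 0 0 0.7 70" --pt "0 0 0 0 0 0.8 70" --pt "0 0 0 0 0 0.7 70" --pt "0 0 0 0 0 0.5 70" --pt "0 0 0 0 0 0.2 70" --pt "0 0 0 0 0 0 70" --pt "0 0 0 0 0 0 70" --pt "0 0 0 0 0 0 70" --pt "0 0 0 0 0 0 60" --pt "0 0 0 0 0 0 54" --force 15

```text
t: 30.0
tool_pos: [0.5147, 0.3775, 0.0876]
orientation: [2.175, 2.266, 0.001]
force: [-0.5, -0.3, -0.4]
opening: 0.058
gripper_force: 0.0
```

move_arm --pt "0 0 0 0 0 0 50" --pt "0 0 0 0 0 0 48" --pt "0 0 0 0 0 0 46" --pt "0 0 0 0 0 0 44" --pt "0 0 0 0 0 0 42" --pt "0 0 0 0 0 0 40" --pt "0 0 0 0 0 0 40" --pt "0 0 0 0 0 0 40" --pt "0 0 0 0 0 0 40" --pt "0 0 0 0 0 0 40"

```text
t: 31.0
tool_pos: [0.5145, 0.3773, 0.087]
orientation: [2.176, 2.266, 0.0]
force: [2.5, 0.8, 0.2]
opening: 0.0438
gripper_force: 15.0
```

```bash
python3 - <<'E'
from h import *
brief()
E
```

```text
t 31.0 p [0.5145 0.3773 0.087 ] xyaw 92.34 z [ 2.e-04  1.e-04 -1.e+00] F [2.49 0.8  0.18] T [ 0.091 -0.323  0.064] op 0.0438 g 15.0
```

move_arm --pt "0 0 0 0 0.02 0 40" --pt "0 0 0 0 0 0 40" --pt "0 0 0 0.04 0 0 40" --pt "0 0 0 0.08 0 0 40" --pt "0 0 0 0.1 0 0 40" --pt "0 0 0 0.1 0 0 40" --pt "0 0 0 0.1 0 0 40" --pt "0 0 0 0 0 0 40" --pt "0 0 0 0 0 0 40" --pt "0 0 0 0 0 0 40"

```text
t: 32.0
tool_pos: [0.5146, 0.3882, 0.0869]
orientation: [-2.175, -2.266, -0.001]
force: [1.4, 1.1, 2.9]
opening: 0.0443
gripper_force: 15.0
```

```bash
python3 - <<'E'
from h import *
brief()
E
```

```text
t 32.0 p [0.5146 0.3882 0.0869] xyaw 92.35 z [ 4.e-04  8.e-04 -1.e+00] F [1.41 1.14 2.9 ] T [-0.036 -0.23  -0.067] op 0.0443 g 15.0
```

move_arm --pt "0 0 0 0.05 0.01 -0.01 40" --pt "0 0 0 0.1 0 0 40" --pt "0 0 0 0.15 0 0 40" --pt "0 0 0 0.15 0 0 40" --pt "0 0 0 0.15 0 0 40" --pt "0 0 0 0.15 0 0 40" --pt "0 0 0 0.15 0 0 40" --pt "0 0 0 0.1 0 0 40" --pt "0 0 0 0 0 0 40" --pt "0 0 0 0 0 0 40"

```text
t: 33.0
tool_pos: [0.5135, 0.4133, 0.087]
orientation: [-2.175, -2.266, -0.001]
force: [-1.2, 0.7, -1.4]
opening: 0.0441
gripper_force: 15.0
```

```bash
python3 - <<'E'
from h import *
brief()
E
```

```text
t 33.0 p [0.5135 0.4133 0.087 ] xyaw 92.37 z [-2.e-04  7.e-04 -1.e+00] F [-1.16  0.66 -1.4 ] T [ 0.066 -0.109  0.01 ] op 0.0441 g 15.0
```

move_arm --pt "0 0 0 0.1 0 0 40" --pt "0 0 0 0.2 0 0 40" --pt "0 0 0 0.2 0 0 40" --pt "0 0 0 0.25 0 0 40" --pt "0 0 0 0.25 0 0 40" --pt "0 0 0 0.25 0 0 40" --pt "0 0 0 0.2 0 0 40" --pt "0 0 0 0.15 0 0 40" --pt "0 0 0 0 0 0 40" --pt "0 0 0 0 0 0 40"

```text
t: 34.0
tool_pos: [0.512, 0.453, 0.0872]
orientation: [-2.175, -2.267, -0.0]
force: [-0.3, -0.0, -1.8]
opening: 0.0436
gripper_force: 15.0
```

```bash
python3 - <<'E'
from h import *
brief()
for n in('scene','side'):
    c=cam(n); w=pts(c); f=c['frame'].astype(int); m=(abs(w[...,2]-.104)<.006)&(f[...,0]>130)&(f[...,0]-f[...,2]>30)&(w[...,1]>.268)&(w[...,1]<.6)&(abs(w[...,0]-.515)<.06)
    Q=w[m]; print(n,len(Q),Q.min(0),Q.max(0)); 
    m=(w[...,2]>.07)&(w[...,2]<.095)&(f[...,0]>130)&(w[...,1]>.265)&(w[...,1]<.335)&(abs(w[...,0]-.517)<.04); print('tenon',m.sum(),w[m].min(0),w[m].max(0))
E
```

```text
t 34.0 p [0.512  0.453  0.0872] xyaw 92.36 z [ 1.e-04  3.e-04 -1.e+00] F [-0.29 -0.01 -1.81] T [ 0.058 -0.065  0.021] op 0.0436 g 15.0
scene 455 [0.49237795 0.332432   0.09816961] [0.54049938 0.4031697  0.10958847]
tenon 293 [0.49562876 0.27782014 0.07170229] [0.53902205 0.33482486 0.09475345]
side 160 [0.47164575 0.32423861 0.09832977] [0.53556228 0.48021164 0.10909421]
tenon 57 [0.49445177 0.2908594  0.0738134 ] [0.53461738 0.3349233  0.0944927 ]
```

move_arm --pt "0 0 0 0 0 0.015 40" --pt "0 0 0 0 0 0 40" --pt "0 0 0 0 0 0 40" --pt "0 0 0 0 0 0 46" --pt "0 0 0 0 0 0 50" --pt "0 0 0 0 0 0 60" --pt "0 0 0 0 0 0 70" --pt "0 0 0 0 0 0 70" --pt "0 0 0 0 0 0 70" --pt "0 0 0 0 0 0 70"

```text
t: 35.1
tool_pos: [0.5121, 0.4527, 0.0868]
orientation: [-2.176, -2.266, 0.0]
force: [0.1, 0.4, 0.6]
opening: 0.0699
gripper_force: 0.0
```

move_arm --pt "0 0 0 0 0 -0.3 70" --pt "0 0 0 0 0 -0.6 70" --pt "0 0 0 0 0 -1 70" --pt "0 0 0 0 0 -1 70" --pt "0 0 0 0 0 -1 70" --pt "0 0 0 0 0 -1 70" --pt "0 0 0 0 0 -0.6 70" --pt "0 0 0 0 0 0 70" --pt "0 0 0 0 0 0 70" --pt "0 0 0 0 0 0 70"

```text
t: 36.1
tool_pos: [0.5114, 0.4522, 0.2223]
orientation: [-2.175, -2.266, 0.004]
force: [0.3, -0.1, -0.8]
opening: 0.0703
gripper_force: 0.0
```

```bash
python3 - <<'E'
from h import *
brief()
f=[]
for n,p in(('scene',(.515,.34,.08)),('side',(.51,.1,.08))):
    c=cam(n); u,v=[int(q) for q in proj(c,p)]; u=min(max(u,90),470); v=min(max(v,100),320)
    f.append(cv2.resize(c['frame'][v-90:v+90,u-90:u+90],(400,400)))
    w=pts(c); m=(abs(w[...,2]-.104)<.008)&(w[...,1]>.345)&(w[...,1]<.475)&(abs(w[...,0]-.511)<.018); Q=w[m]; A=np.c_[Q[:,:2],np.ones(len(Q))]; print(n,'rail plane',np.linalg.lstsq(A,Q[:,2],rcond=None)[0][:2],np.median(Q[:,2]))
save('z',np.hstack(f))
E
```

```text
t 36.1 p [0.5114 0.4522 0.2223] xyaw 92.35 z [-0.0023 -0.0017 -1.    ] F [ 0.29 -0.06 -0.77] T [-0.002 -0.092 -0.047] op 0.0703 g 0.0
scene rail plane [0.03846323 0.00327983] 0.10381509887542409
side rail plane [0.02220069 0.00422655] 0.1044697335276335
```

View pics/z.png

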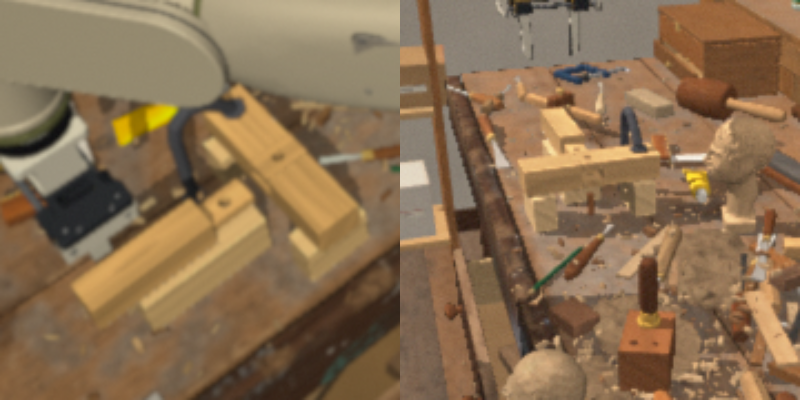

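The last picture shows the rail level on its packing with the tenon clear of the leg, crop (235,200). The pin stands on the bench under the leg at (590,200), and the drift is seated in its block at (650,300). The gripper is clear.

```bash
python3 -c "
from plant import close_job
print(close_job())"
```

```text
the job is handed in; nothing more can be done
None
```

The job is done and handed in at about 36 s: the pin was pushed out onto the bench under the leg, the drift is back in its hole, and the rail is drawn about 76 mm and lies level on its packing with the tenon about 19 mm clear; contact stayed light except for a brief 5 N side load on the drift as the pin let go.

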